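# Clip a force gauge onto a prototype's leg and hold the leg at the pointer

### The arm

A 6-joint arm with a two-finger parallel gripper is mounted at the origin on the work surface. World frame = base frame: x ahead of the robot, y to its left, z up, the work surface at z = 0. Lengths are in m, angles in degrees, forces in N, time in s.
With the tool pointing down it reaches from about 0.4 to 0.825 m from the base axis. Payload 7 kg.
Tool frame: the origin (TCP) lies at the very end of the fingers, on their centre line; the grasp point (between the pads) lies 19 mm behind it; z points along the fingers, y is the line along which they close (so a half turn about z gives the same grasp; the last joint's range is limited). The gripper opens to 88 mm and grips with 3 to 60 N. Pads are 19 mm wide; open, the fingers measure 130 mm over their backs; the gripper's body (78 mm by 193 mm) begins 47 mm behind the grasp point.
Start: joints at [16.507, 20.546, 0.682, 0, -70.136, -16.507], TCP at [0.675, -0, 0.227] pointing down, gripper open.
Joint ranges: [-176.03, 176.03], [-82.01, 121.73], [-58.28, 71.71], [-173.87, 95.51], [-174.79, -0.11], [-173.66, 173.66]. Speed limits (degrees/s): [136.94, 136.94, 172.46, 180, 180, 180].

### API

Orientations are given as a 3x3 rotation matrix whose columns are the frame's x, y, z axes.
In Python, from station import ctrl, solver, snapshot, get_calibration, job, spot_in, status gives the robot as it stands. Calls block until the motion is done:
- ctrl.goto(position, orientation): joint-space move of the TCP to a pose.
- ctrl.servo_line(position, frame=None, rate=0.15, f_stop=None): straight line of the TCP; frame=None keeps the orientation; rate is the mean speed in m/s. With f_stop (N) it stops when the force on the tool has changed by that much, and returns True; else False.
- ctrl.move_j(angles): joint-space move.
- ctrl.move_gripper(opening, force=None): opening from 0.0 (shut) to 1.0 (fully open); force is the grip in N (None keeps the last); returns when the fingers have stopped.
- ctrl.wait(seconds).
- solver.inverse_kinematics(position, orientation): joint angles nearest the present ones, or None.
- snapshot(name): name is "scene" or "side" or "wrist"; returns the picture (420x560x3 uint8, red, green, blue); there is no depth.
- get_calibration(name): a dict with "fx", "fy", "cx", "cy" (pixels), "R" (3x3) and "t" (3): a world point X has camera coordinates R X + t. Camera axes: x right, y down, z forward; pixel columns grow to the right and rows downward; lengths in m; the calibration is good to about 2 mm. A picture is of the moment at which its call begins: read the wrist's pose just before it. get_calibration takes no time and is no camera call; for the wrist camera it gives the pose at the moment of the call.
A pose or a line that the arm cannot do raises ctrl.MotionError and nothing moves.
- job.sign_off(): hands the job in; it is judged then, once.
Trained networks look in the newest picture that a camera, given by its name, has taken for a name from the list of things; names that differ only in an ending like _2 or _b are one class to them, and where a whole thing is asked for, a point or a joint stands for the part that bears it (a point fixed in the world has none). Each returns a list of dicts, best first, with "conf" (0 to 1); they miss things now and then, are a little off and sometimes report something else, mostly with a low value. They report only what shows in the picture. A call takes as long as a camera call.
- spot_in(thing, camera): "centre" ([column, row] in pixels, amid what is visible of it).
Readings, each from a call of its own:
- status.get_time(): time.
- status.get_qpos(): joint angles.
- status.get_joint_velocities(): joint speeds.
- status.get_effort(): joint torques, N m.
- status.get_tool_pos(): TCP position.
- status.get_tool_rot(): TCP orientation.
- status.get_ft_force(): force on the tool from outside, world axes, zero at the start.
- status.get_torque(): the same for the moment, N m.
- status.get_grip_width(): opening from 0.0 (shut) to 1.0 (fully open).
- status.get_grasp_force(): force on a finger pad.
Only numpy, scipy, OpenCV 4.12 (cv2) and the standard library are available. Lean on these libraries where they do the work, as an engineer would, in place of code of your own. Each camera call takes 0.05 s, during which the arm holds its last target. There are 200 camera calls.

### The job

Take the hand force gauge out of its plywood holder, press its spring clip down over the outer steel bar of the drooping hinged leg until the bar snaps in, then lift the leg by the gauge until the leg is in line with the pointer on the plywood quadrant. Finish while still gripping the gauge upright and holding the leg there, with nothing but the gauge carrying it; do not shift the pointer or knock the screwdriver, jar or bearing about.

Things in the scene. Friction and masses are not known exactly. Their poses are not given: they have to be found in the camera images.
- gauge_grip (a point): Centre of the force gauge's grey plastic body (30 x 30 mm in plan, 62 mm tall), the place to grip it; pads may close along its x or its y. A black flange 44 x 44 x 6 mm spans 31 to 37 mm below this point; the flat top is 31 mm above. z up along the gauge; y along the clip's open channel: the bar must lie along gauge y, either way round. White dial on the -x face.
- gauge: The whole loose gauge, about 0.18 kg, axes as gauge_grip; origin 85 mm below gauge_grip, at the clip's lower end. It starts upright in the holder, its flange resting on the holder's rim and its clip hanging inside with about 3 mm of play: lift it straight up at least 60 mm to clear.
- gauge_seat (a point): Where the centre of a clipped bar lies, 65 mm below gauge_grip, same axes. Clip: 22 mm along y, 25 along x, open below. Fixed jaw's straight inner wall at x = 5.5 mm, ends 19 mm below; sprung jaw at -x with a round lip (radius 3.5) centred 6 mm to -x, 6.5 below: mouth 8 mm; flat roof 5.8 mm up. Pressed down over the 10 mm bar (5 to 15 N) it snaps under it; a pull under 3 N does not undo it.
- jaw (a joint): Sprung jaw of the gauge's clip, rad: 0 closed, grows to 0.3 as it is forced open; the spring (about 4 N at the lip) shuts it.
- leg_bar (a point): Middle of the leg's outer bar: smooth steel, 10 mm in diameter, 80 mm free between two plywood side plates (4 mm thick, 20 high). y level along the bar and hinge axis; x along the leg to the hinge, 160 mm away; z square to the leg, up. The leg ends 20 mm beyond the bar; two thinner bars lie 65 and 115 mm nearer the hinge. The clip turns freely on the bar.
- leg (a joint): Angle of the leg about its level hinge (170 mm above the bench), rad: 0 level, positive with the outer bar raised. It starts on its lower stop at -0.42 and falls back there when let go; the leg weighs about 0.25 kg, so about 1.5 N at the bar holds it.
- pointer (a joint): Angle of the pointer about the same hinge axis, on the same scale: the leg is in line with the pointer when both joints read the same. Stiff to turn; it stays where it was set, 0.05 to 0.5 rad.
- pointer_tip (a point): Tip of the pointer: a dark steel blade 3 x 6 mm, 130 mm from the hinge, lying beside the leg, its plane 86 mm from the leg's middle plane on the leg_bar +y side. x along the blade to the hinge, y along the hinge axis.
- rig: The prototype, fixed to the bench: suction foot 156 mm wide and 36 mm high with a tower 55 x 65 mm in plan, 268 mm tall. Origin at the middle of the foot's underside, z up; the hinge axis runs along its y at x = -30 mm, z = 170 mm; the leg stretches towards its -x, with a plywood quadrant and the pointer on its +y side. A motor sticks out to 88 mm on the +x side.
- holder: Plywood holder, fixed to the bench: square tube 44 x 42 mm, 52 mm high, open at the top, on a plate 100 x 80 x 3 mm. Origin at its underside; z up.
- driver: Bystander: loose screwdriver lying on the bench.
- jar: Bystander: small loose jar, 48 mm wide, 60 mm high.
- bearing: Bystander: loose steel bearing ring, 44 mm wide, 14 mm high.

How it is judged (in metres and radians):
On the way:
1. the gauge's clip has snapped over the outer bar while the leg is still down (x of gauge_seat in the frame of leg_bar between -0.005 and 0.005 m and z of gauge_seat in the frame of leg_bar between -0.005 and 0.005 m and y of gauge_seat in the frame of leg_bar between -0.03 and 0.03 m and value of joint jaw below 0.04 rad and value of joint leg below -0.3 rad), for 0.1 s.
At the end, for the whole second after the job is handed in: Bar in the clip (seat within 5 mm of its centre line, 30 mm of its middle; jaw under 0.04 rad); leg within 0.07 rad of the pointer, under 0.05 rad/s; gauge within 0.3 rad of upright, fingers on it over 1 N, it on the leg over 0.4 N; robot on the leg under 0.3 N (x of gauge_seat in the frame of leg_bar between -0.005 and 0.005 m and z of gauge_seat in the frame of leg_bar between -0.005 and 0.005 m and y of gauge_seat in the frame of leg_bar between -0.03 and 0.03 m and value of joint jaw below 0.04 rad and angle between the x axis of leg_bar and the x axis of pointer_tip, either way round below 0.07 rad and velocity of joint leg between -0.05 and 0.05 rad/s and angle between gauge_grip's own z axis and vertical below 0.3 rad and contact force between the fingers and gauge above 1 N and contact force between gauge and leg above 0.4 N and contact force between each of the arm, the fingers and leg below 0.3 N); the arm keeps its last pose, push and grip.
It fails at once if the pointer is shifted (its tip by over 8 mm) (distance of pointer_tip from where it was at the start of the episode above 0.008 m).
It fails at once if the screwdriver is knocked about (moved over 30 mm) (distance of driver from where it was at the start of the episode above 0.03 m).
It fails at once if the jar is knocked about (moved over 30 mm) (distance of jar from where it was at the start of the episode above 0.03 m).
It fails at once if the bearing is knocked about (moved over 30 mm) (distance of bearing from where it was at the start of the episode above 0.03 m).
It also fails if it takes over 48 s, if anything falls off the work surface, if the arm or the gripper's body presses on something with over 40 N, if the wrist force passes 120 N, or if a joint passes its speed limit or range.

## Working session

There is one attempt and no reset: what is moved stays moved. The work goes in short steps, each a Python script; the robot and the scene stay as the last script left them, time stands still between calls to the robot, and variables do not carry over. Pictures are saved under pics/ and viewed, at most 14 in all, crops included, and the job is handed in when it is done.

```bash
mkdir -p pics; ls; cat > h.py <<'E'
import numpy as np, cv2
from station import ctrl, solver, snapshot, get_calibration, job, spot_in, status
def save(cam,fn):
    c=get_calibration(cam); im=snapshot(cam); cv2.imwrite('pics/'+fn,im[:,:,::-1]); return im,c
def proj(c,X):
    p=np.array(c['R'])@np.array(X)+np.array(c['t']); return np.array([c['fx']*p[0]/p[2]+c['cx'],c['fy']*p[1]/p[2]+c['cy']])
def ray(c,uv):
    R=np.array(c['R']);d=R.T@np.array([(uv[0]-c['cx'])/c['fx'],(uv[1]-c['cy'])/c['fy'],1]);return -R.T@np.array(c['t']),d/np.linalg.norm(d)
def atz(c,uv,z):
    o,d=ray(c,uv);return o+d*(z-o[2])/d[2]
def tri(obs):
    A=np.zeros((3,3));b=np.zeros(3)
    for c,uv in obs:
        o,d=ray(c,uv);P=np.eye(3)-np.outer(d,d);A+=P;b+=P@o
    X=np.linalg.solve(A,b);return X,[np.round(proj(c,X)-uv,1) for c,uv in obs]
E
python3 - <<'E'
from h import *
ims=[]
C={}
for k in ["scene","side","wrist"]:
    im,c=save(k,k+'0.png');C[k]=c
    print(k,'cam at',np.round(-np.array(c['R']).T@np.array(c['t']),3),'fwd',np.round(np.array(c['R'])[2],2),c['fx'])
    for t in ["gauge_grip","gauge","gauge_seat","leg_bar","leg","pointer","pointer_tip","rig","holder","driver","jar","bearing"]:
        print(k,t,[(np.round(r['centre']).tolist(),round(r['conf'],2)) for r in spot_in(t,k)[:2]])
E
```

```text
pics
scene cam at [ 1.065 -0.311  1.049] fwd [-0.47  0.3  -0.83] 533.7800717965762
scene gauge_grip [([371.0, 168.0], 0.87)]
scene gauge [([372.0, 167.0], 0.97)]
scene gauge_seat [([373.0, 165.0], 0.59)]
scene leg_bar [([239.0, 216.0], 0.72), ([207.0, 260.0], 0.63)]
scene leg [([235.0, 222.0], 0.71)]
scene pointer [([211.0, 258.0], 0.73), ([235.0, 269.0], 0.63)]
scene pointer_tip [([246.0, 262.0], 0.78)]
scene rig [([207.0, 263.0], 0.79)]
scene holder [([361.0, 184.0], 0.77), ([371.0, 168.0], 0.54)]
scene driver [([136.0, 222.0], 0.87), ([235.0, 223.0], 0.6)]
scene jar [([361.0, 305.0], 0.93)]
scene bearing [([396.0, 245.0], 0.57), ([205.0, 260.0], 0.41)]
side cam at [ 0.283 -0.682  0.728] fwd [ 0.25  0.75 -0.61] 450.0362752703601
side gauge_grip [([245.0, 176.0], 0.78), ([363.0, 219.0], 0.63)]
side gauge [([247.0, 204.0], 0.17)]
side gauge_seat [([245.0, 178.0], 0.8)]
side leg_bar [([295.0, 248.0], 0.7)]
side leg [([298.0, 246.0], 0.79)]
side pointer [([344.0, 215.0], 0.57)]
side pointer_tip [([368.0, 219.0], 0.75), ([345.0, 218.0], 0.61)]
side rig [([328.0, 293.0], 0.89)]
side holder [([248.0, 201.0], 0.81), ([244.0, 178.0], 0.26)]
side driver [([224.0, 385.0], 0.84)]
side jar [([367.0, 219.0], 0.98)]
side bearing [([307.0, 200.0], 0.54)]
wrist cam at [ 0.676 -0.077  0.385] fwd [ 0.    0.29 -0.96] 375.14115328547047
wrist gauge_grip []
wrist gauge []
wrist gauge_seat []
wrist leg_bar [([492.0, 131.0], 0.97)]
wrist leg [([491.0, 131.0], 0.58)]
wrist pointer [([352.0, 110.0], 0.83)]
wrist pointer_tip [([352.0, 108.0], 0.72)]
wrist rig [([422.0, 75.0], 0.87), ([353.0, 112.0], 0.64)]
wrist holder []
wrist driver []
wrist jar [([189.0, 254.0], 0.58)]
wrist bearing []
```

View pics/scene0.png

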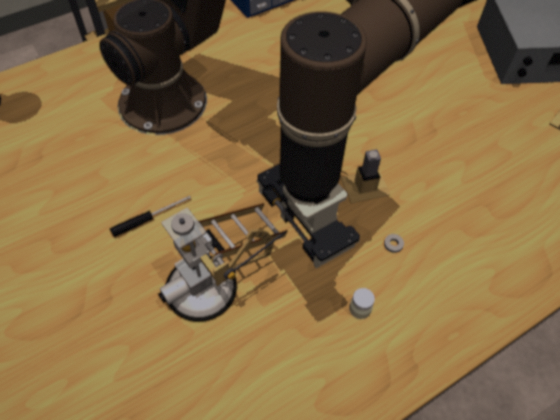

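View pics/side0.png

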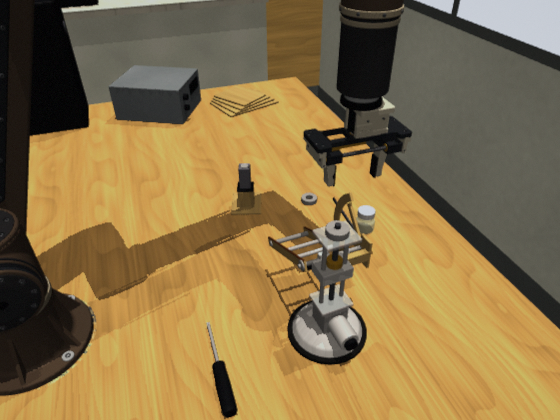

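View pics/wrist0.png

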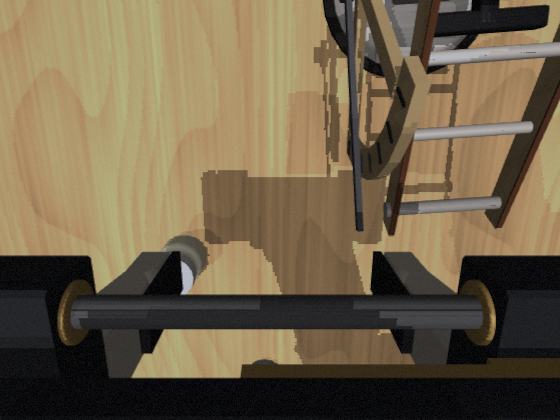

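```bash
python3 - <<'E'
from h import *
cs,cd,cw=[get_calibration(k) for k in("scene","side","wrist")]
print('tool',np.round(status.get_tool_rot(),3).tolist())
g,e=tri([(cs,(371,165)),(cd,(245,176))]);print('gauge',np.round(g,3),e)
for n,a,b in[('holder',(368,184),(248,197)),('jar',(361,305),(367,219)),('bear',(394,243),(309,200)),('drv',(136,222),(224,385)),('bar',(268,218),(290,260))]:
    print(n,np.round(atz(cs,a,0.02),3),np.round(atz(cd,b,.02),3))
s=np.sin(.42)
for z,L,R in[(.105,(400,208),(500,203)),(.105+.065*s,(415,135),(533,127)),(.105+.115*s,(428,60),(560,48))]:
    print(np.round(atz(cw,L,z),4),np.round(atz(cw,R,z),4))
for n,uv in[('scene',(371,165)),('side',(245,185))]:
    im=cv2.imread(f'pics/{n}0.png');u,v=uv;cv2.imwrite(f'pics/{n}c.png',cv2.resize(im[v-40:v+40,u-40:u+40],None,fx=5,fy=5,interpolation=cv2.INTER_CUBIC))
a=cv2.imread('pics/scenec.png');b=cv2.imread('pics/sidec.png');cv2.imwrite('pics/gz.png',np.hstack([a,b]))
E
```

```text
tool [[-0.0, -1.0, 0.0], [-1.0, 0.0, 0.0], [-0.0, -0.0, -1.0]]
gauge [0.525 0.301 0.083] [array([ 0.2, -1. ]), array([0.6, 0.7])]
holder [0.535 0.296 0.02 ] [0.526 0.295 0.02 ]
jar [0.777 0.091 0.02 ] [0.785 0.1   0.02 ]
bear [0.696 0.244 0.02 ] [0.678 0.226 0.02 ]
drv [ 0.341 -0.222  0.02 ] [ 0.332 -0.234  0.02 ]
bar [0.491 0.04  0.02 ] [0.548 0.023 0.02 ]
[0.5794 0.0062 0.105 ] [0.5023 0.0022 0.105 ]
[ 0.5832 -0.0525  0.1315] [ 0.5057 -0.0576  0.1315]
[ 0.5876 -0.0974  0.1519] [ 0.5125 -0.1037  0.1519]
```

View pics/gz.png

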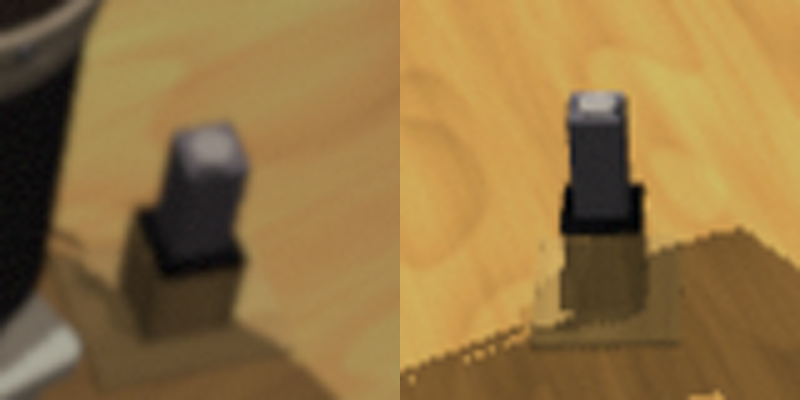

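```bash
python3 - <<'E'
from h import *
ctrl.goto([0.525,0.365,0.25],np.array(status.get_tool_rot()))
im,c=save("wrist","w1.png");np.save('c1.npy',c,allow_pickle=True)
for t in("gauge_grip","holder","bearing"):print(t,[(np.round(r['centre']),round(r['conf'],2)) for r in spot_in(t,"wrist")[:2]])
print(status.get_time())
E
```

```text
gauge_grip [(array([275., 109.]), 0.79)]
holder [(array([285.,  79.]), 0.74)]
bearing [(array([104.,  59.]), 0.86), (array([278., 110.]), 0.27)]
3.6167
```

View pics/w1.png

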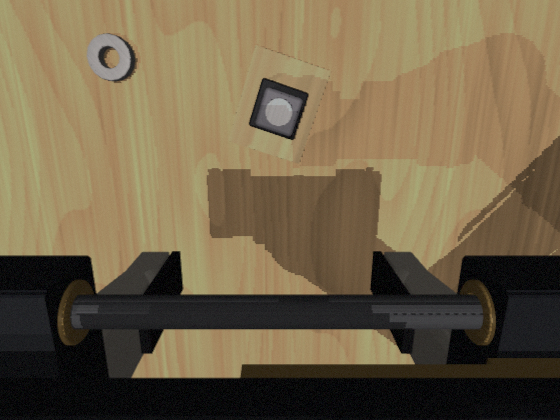

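```bash
python3 - <<'E'
from h import *
c=np.load('c1.npy',allow_pickle=True).item()
im=cv2.imread('pics/w1.png');sub=im[60:160,230:330]
m=(sub.max(2)<60).astype(np.uint8)
n,l,s,_=cv2.connectedComponentsWithStats(m);k=1+np.argmax(s[1:,4])
pts=np.argwhere(l==k)[:,::-1].astype(np.float32)+[230,60]
r=cv2.minAreaRect(pts.astype(np.float32));print(r)
for z in(.058,.061):
    P=np.array([atz(c,p,z) for p in cv2.boxPoints(r)]);print(z,np.round(P,4).tolist(),P.mean(0).round(4),np.linalg.norm(np.diff(P,axis=0),axis=1))
top=atz(c,(278,111),.12);print('top',top.round(4))
g=np.array([.525,.30]); u=np.array([-.97,.25,0]);u/=np.linalg.norm(u)
z=np.array([0,0,-1.]);R=np.column_stack([u,np.cross(z,u),z])
p=np.r_[g,.25]+u*.03
q=solver.inverse_kinematics(p,R);print(q)
ctrl.goto(p,R);_,c=save("wrist","w2.png");np.save('c2.npy',c,allow_pickle=True);print(status.get_time(),spot_in("gauge_grip","wrist"))
E
```

```text
((278.0000305175781, 108.5), (49.01530075073242, 49.64775848388672), 18.434947967529297)
0.058 [[0.5529, 0.3115, 0.058], [0.5381, 0.2708, 0.058], [0.4968, 0.284, 0.058], [0.5103, 0.3256, 0.058]] [0.5245 0.2979 0.058 ] [0.04327388 0.0433807  0.04373845]
0.061 [[0.5527, 0.3113, 0.061], [0.538, 0.2709, 0.061], [0.497, 0.284, 0.061], [0.5104, 0.3252, 0.061]] [0.5246 0.2979 0.061 ] [0.0429031 0.043009  0.0433637]
top [0.5248 0.2974 0.12  ]
[  50.98783445   11.15301421   -9.16779153    0.          -69.67919425
 -155.44026271]
5.25 [{'centre': [271.7, 217.3], 'conf': 0.85}]
```

View pics/w2.png

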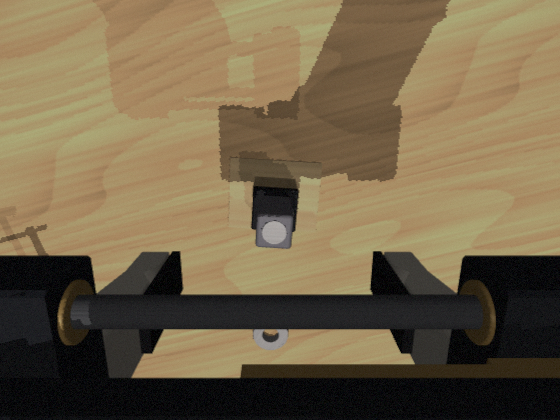

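```bash
cat >> h.py <<'E'
def down(yaw):
    u=np.array([np.cos(yaw),np.sin(yaw),0]);z=np.array([0,0,-1.]);return np.column_stack([u,np.cross(z,u),z])
E
python3 - <<'E'
from h import *
c1=np.load('c1.npy',allow_pickle=True).item();c2=np.load('c2.npy',allow_pickle=True).item()
t,e=tri([(c1,(278.5,111)),(c2,(274,232))]);print('top',t.round(4),e)
R=down(np.pi-np.radians(18.3)); g=np.array([.5246,.2978])
ctrl.goto(np.r_[g,.16],R)
ctrl.servo_line(np.r_[g,.071],rate=.1)
ctrl.move_gripper(0.0,force=40)
print('grip',status.get_grip_width()*88,status.get_grasp_force(),status.get_ft_force())
ctrl.servo_line(np.r_[g,.22],rate=.15)
print(status.get_grip_width()*88,status.get_ft_force())
ctrl.goto([.541,.004,.23],down(np.pi+np.radians(4.3)))
_,c=save("wrist","w3.png");np.save('c3.npy',c,allow_pickle=True)
p=np.array(status.get_tool_pos());print(p,[proj(c,p-[0,0,k]).round(1) for k in(0,.1,.15)],c['cx'],status.get_qpos(),status.get_time())
save("side","s3.png")
E
```

```text
top [0.5246 0.2978 0.1201] [array([-0.2,  0.5]), array([-0.5, -0.1])]
grip 29.839070346533532 39.99953269958496 [-0.20977574 -0.09174698 -0.40136064]
29.674149104042197 [-0.39614981  0.24850292 -2.36188741]
[0.54119634 0.00482683 0.22971424] [array([277.7, 268.8]), array([277.1, 207.3]), array([276.9, 190.5])] 276.17273915106614 [ 2.12627141e+01  7.83458555e+00 -1.59555984e+01 -5.99397011e-03
 -6.62248772e+01 -1.06944889e+02] 10.0833
```

View pics/w3.png

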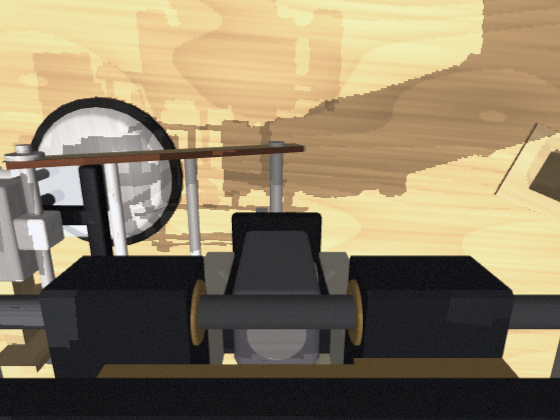

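```bash
python3 - <<'E'
from h import *
c=np.load('c3.npy',allow_pickle=True).item();im=cv2.imread('pics/w3.png').astype(float)
sat=(im.max(2)-im.min(2))
for r in range(155,212,8):
    row=sat[r:r+4].mean(0);w=np.where(row[255:300]<45)[0]+255;print(r,w.min(),w.max(),w.mean())
    print('   ',(atz(c,(w.mean(),r+1.5),.105)).round(4))
print('flange',[ (lambda w:(w.min(),w.max(),w.mean()))(np.where(im[r].max(1)[200:350]<40)[0]+200) for r in(220,)])
cv2.imwrite('pics/z3.png',np.hstack([cv2.resize(im[130:255,215:340],(400,400),interpolation=2),cv2.resize(cv2.imread('pics/s3.png')[180:300,240:360],(400,400),interpolation=2)]))
print(atz(c,(303,148),.096),atz(c,(277,149),.105))
E
```

```text
155 269 282 275.5
    [0.5086 0.0013 0.105 ]
163 269 282 275.5
    [0.5147 0.0017 0.105 ]
171 269 282 275.5
    [0.5209 0.0022 0.105 ]
179 269 282 275.5
    [0.5271 0.0026 0.105 ]
187 270 282 276.0
    [0.5334 0.0035 0.105 ]
195 270 281 275.5
    [0.5398 0.0035 0.105 ]
203 270 282 276.0
    [0.5463 0.0044 0.105 ]
211 255 299 277.0
    [0.5528 0.0057 0.105 ]
flange [(np.int64(232), np.int64(320), np.float64(276.0))]
[0.50185005 0.02212194 0.096     ] [0.50289777 0.00196451 0.105     ][ WARN:0@0.199] global loadsave.cpp:1063 imwrite_ Unsupported depth image for selected encoder is fallbacked to CV_8U.
```

View pics/z3.png

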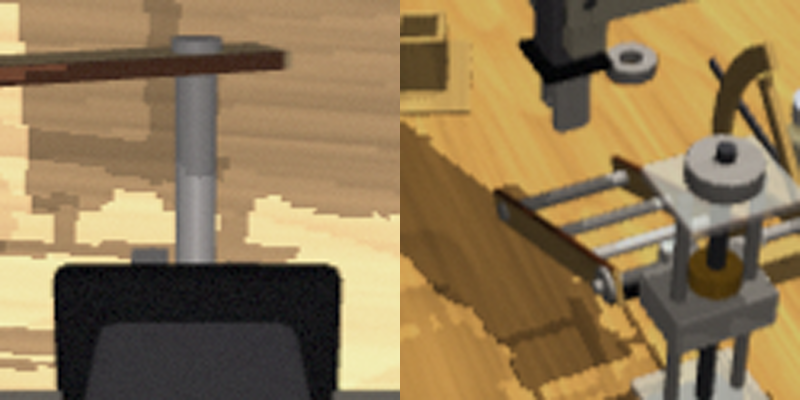

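```bash
python3 - <<'E'
from h import *
p=np.array(status.get_tool_pos());print(p,status.get_ft_force())
ctrl.servo_line([.5405,.003,.19],rate=.08)
print(status.get_tool_pos(),status.get_ft_force())
s=ctrl.servo_line([.5405,.003,.150],rate=.03,f_stop=25)
print(s,status.get_tool_pos(),status.get_ft_force())
ctrl.wait(.3)
print(status.get_tool_pos(),status.get_ft_force(),status.get_grip_width()*88)
_,c=save("wrist","w4.png");save("scene","sc4.png");print(status.get_time())
E
```

```text
[0.54121403 0.0049944  0.22974251] [ 0.1517916   0.45241221 -2.74174136]
[0.54074028 0.00310099 0.19016769] [-0.32922358  0.43731307 -2.07994686]
False [0.54088538 0.00271039 0.15069396] [-1.28106032  0.2578888   5.50128207]
[0.54087485 0.00270628 0.15069099] [-0.6695827  -0.30049439  6.37373057] 29.74653851850003
12.6667
```

```bash
python3 - <<'E'
from h import *
ctrl.servo_line([.5405,.0048,.1515],rate=.02)
ctrl.wait(.4)
print(status.get_tool_pos(),status.get_ft_force())
ctrl.servo_line([.5405,.0048,.1525],rate=.02)
ctrl.wait(.3)
print(status.get_tool_pos(),status.get_ft_force(),status.get_time())
_,c=save("wrist","w5.png")
ims=[cv2.imread('pics/w5.png')[100:310,180:380],cv2.imread('pics/sc4.png')[140:300,190:350]]
cv2.imwrite('pics/z5.png',np.hstack([cv2.resize(i,(400,400),interpolation=2) for i in ims]))
E
```

```text
[0.54025135 0.00464326 0.15125663] [-0.17942184 -3.27032814 -2.91374809]
[0.54043052 0.00471067 0.15252393] [ 0.18149988 -2.95508538 -2.24184822] 13.8833
```

View pics/z5.png

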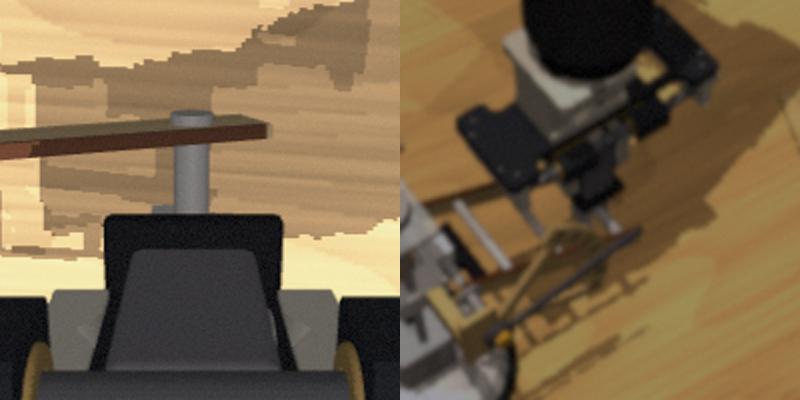

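View pics/w5.png

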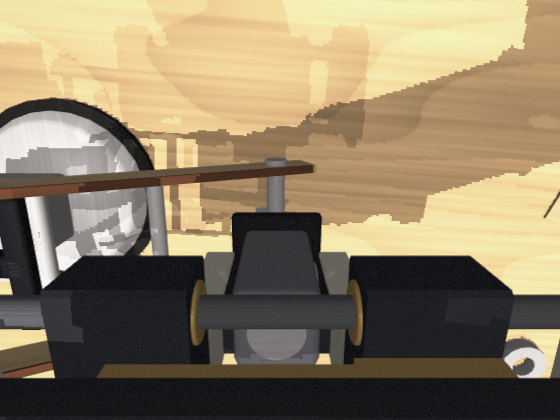

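```bash
cat >> h.py <<'E'
H=np.array([.552,-.1418,.17]);yw=np.radians(4.3);hh=np.array([np.sin(yw),-np.cos(yw),0]);yy=np.array([np.cos(yw),np.sin(yw),0])
def P(th,r=.13,o=.086): return H+o*yy-r*np.cos(th)*hh+r*np.sin(th)*np.array([0,0,1])
E
python3 - <<'E'
from h import *
cs,cd=[get_calibration(k) for k in("scene","side")]
for th in(.05,.15,.25,.35,.45,.5):print(th,proj(cs,P(th)).round(1),proj(cd,P(th)).round(1))
print('hinge',proj(cs,P(0,0)).round(1),proj(cd,P(0,0)).round(1))
print('tri',tri([(cs,(284.8,232.8)),(cd,(333.6,198))]))
a=cv2.imread('pics/scene0.png')[200:300,200:300];b=cv2.imread('pics/s3.png')[170:270,300:400]
cv2.imwrite('pics/zp.png',np.hstack([cv2.resize(i,(400,400),interpolation=2) for i in(a,b)]))
E
```

```text
0.05 [285.  234.8] [331.7 204.8]
0.15 [284.6 231.6] [332.4 200. ]
0.25 [283.7 228.7] [333.4 195.6]
0.35 [282.2 226.2] [334.7 191.5]
0.45 [280.1 224. ] [336.4 187.9]
0.5 [278.8 223.1] [337.3 186.2]
hinge [228.7 272.2] [365.1 245.1]
tri (array([ 0.63128634, -0.00841243,  0.19330468]), [array([ 0.2, -0.8]), array([0.6, 0.5])])
```

View pics/zp.png

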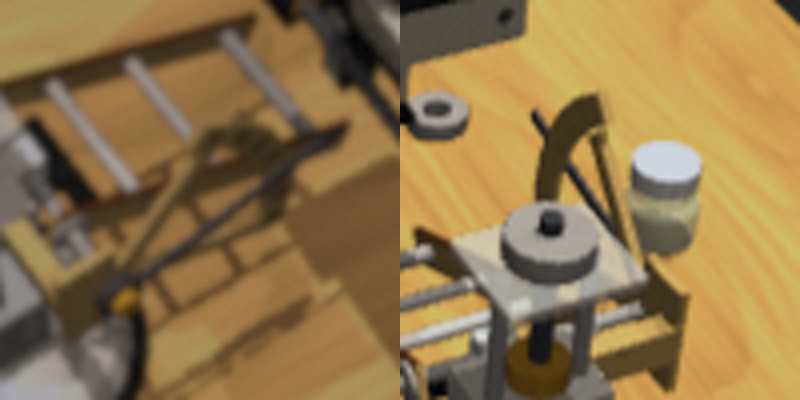

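```bash
python3 - <<'E'
from h import *
from scipy.optimize import least_squares
cs,cd=[get_calibration(k) for k in("scene","side")]
c1=np.load('c1.npy',allow_pickle=True).item()
cw=dict(c1);cw['t']=np.array(c1['t'])+np.array(c1['R'])@(np.array([.525,.365,.25])-np.array([.675,0,.227]))
print('cw cam',(-np.array(cw['R']).T@cw['t']).round(4))
def line(fn,c,a,b,half=5,axis=0):
    # darkest-centroid across the blade, sampled between pixel guesses a,b
    g=cv2.imread('pics/'+fn).max(2).astype(np.float32);a,b=np.float32(a),np.float32(b);d=(b-a)/np.linalg.norm(b-a);n=np.array([-d[1],d[0]]);out=[]
    for s in np.linspace(0,1,25):
        o=a+(b-a)*s;k=np.arange(-half,half+.1,.5);q=o+k[:,None]*n
        v=cv2.remap(g,q[:,0].astype(np.float32)[None],q[:,1].astype(np.float32)[None],1)[0]
        w=np.clip(np.median(v)*.75-v,0,None)
        if w.sum()>20: out.append(o+n*(w*k).sum()/w.sum())
    out=np.array(out);vx=cv2.fitLine(out.astype(np.float32),cv2.DIST_HUBER,0,.01,.01).ravel();nn=np.array([-vx[1],vx[0]])
    print(fn,len(out),'rms',np.std((out-vx[2:])@nn).round(2),'dir',vx[:2],'pt',vx[2:]);return nn,vx[2:],vx
L=[(cs,*line('scene0.png',cs,(243,266),(283,235),4)),(cd,*line('s3.png',cd,(351,222),(334,199),4)),(cw,*line('wrist0.png',cw,(352,60),(360,215),7))]
def res(p,use=(0,1,2)):
    th,dx,dz,dyw=p[0],p[1],p[2],0
    r=[]
    for i in use:
        c,n,pt,_=L[i]
        for rr in(.06,.125): r.append((proj(c,P(th,rr)+dx*yy+[0,0,dz])-pt)@n)
    return np.array(r+[dx/.0015,dz/.0015])
for use in[(0,),(1,),(2,),(0,1),(0,1,2)]:
    s=least_squares(res,[.2,0,0],args=(use,));print(use,s.x.round(4),s.fun.round(2))
E
```

```text
cw cam [ 0.676  -0.0782  0.3851]
scene0.png 10 rms 0.44 dir [ 0.7794579 -0.6264546] pt [263.36884 247.53372]
s3.png 18 rms 0.53 dir [0.5841381  0.81165427] pt [342.95868 212.53198]
wrist0.png 25 rms 0.95 dir [0.05201979 0.9986461 ] pt [352.69138 149.32674]
(0,) [ 0.1725  0.0005 -0.0002] [-0.92  0.45  0.35 -0.15]
(1,) [1.916e-01 2.000e-04 1.000e-04] [ 0.39 -0.2   0.14  0.08]
(2,) [ 0.0992  0.0024 -0.0005] [-1.14  0.59  1.62 -0.31]
(0, 1) [ 1.817e-01  9.000e-04 -1.000e-04] [-0.9   0.34  0.33 -0.09  0.58 -0.08]
(0, 1, 2) [ 0.1611  0.0032 -0.0004] [ 0.59  2.11 -0.29 -0.33 -0.99 -0.62  2.16 -0.25]
```

```bash
python3 - <<'E'
from h import *
def T(th): return H-.16*np.cos(th)*hh+.16*np.sin(th)*np.array([0,0,1])+[0,0,.048]
print(T(-.42),status.get_tool_pos())
for th in np.linspace(-.42,.185,9):
    ctrl.servo_line(T(th),rate=.04); print(round(th,2),np.round(status.get_ft_force(),2),np.round(status.get_tool_pos()-T(th),4))
ctrl.wait(.5);print(status.get_ft_force(),status.get_time(),status.get_grasp_force())
for k,n in(("scene","sc6.png"),("side","s6.png")):save(k,n)
a=cv2.imread('pics/sc6.png')[180:300,190:310];b=cv2.imread('pics/s6.png')[160:280,260:380]
cv2.imwrite('pics/z6.png',np.hstack([cv2.resize(i,(400,400),interpolation=2) for i in(a,b)]))
E
```

```text
[0.54104604 0.00388299 0.15275833] [0.54042568 0.00467657 0.15250702]
-0.42 [-0.26  0.66 -2.47] [0.0003 0.0005 0.    ]
-0.34 [ 0.41  3.06 -4.29] [0.0003 0.0005 0.0003]
-0.27 [-0.44  1.9  -3.29] [ 0.0002 -0.0001  0.0004]
-0.19 [-0.81  1.11 -3.32] [ 0.0002 -0.      0.0004]
-0.12 [-0.3   1.8  -2.75] [0.0002 0.0001 0.0004]
-0.04 [-0.63  1.98 -2.79] [0.0002 0.     0.0003]
0.03 [ 0.81  1.64 -3.16] [ 0.0002 -0.      0.0003]
0.11 [-0.69  2.1  -2.54] [0.0002 0.     0.0003]
0.18 [ 0.54  0.53 -2.81] [ 0.0002 -0.      0.0003]
[ 0.5316526   0.06915178 -2.76007131] 18.2833 39.99963641166687
```

View pics/z6.png

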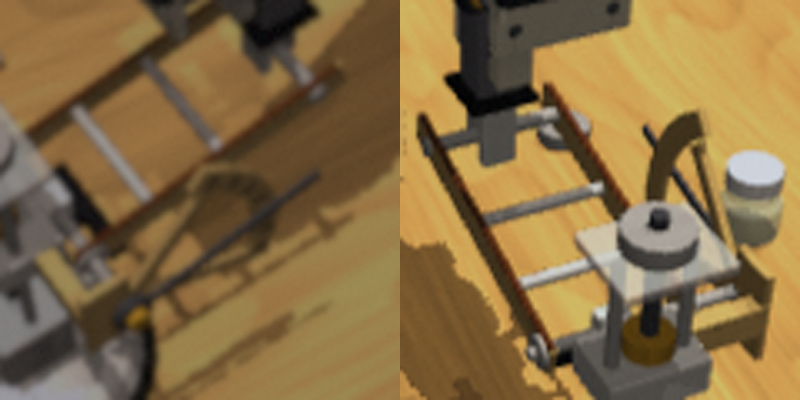

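```bash
python3 - <<'E'
from h import *
cs,cd=[get_calibration(k) for k in("scene","side")]
k=.3
def crop(c,X,o): return ((proj(c,X)-o)/k).round(1)
for c,o,n in((cs,(190,180),'scene'),(cd,(260,160),'side')):
    print(n,'leg plate +y mid, r=.04,.18:',crop(c,P(.185,.04,.044),o),crop(c,P(.185,.18,.044),o))
    print('   plate -y',crop(c,P(.185,.04,-.044),o),crop(c,P(.185,.18,-.044),o))
    for th in(.1,.15,.2,.25,.3):
        a,b=crop(c,P(th,.05),o),crop(c,P(th),o);print('  ptr',th,a,b,((b-a)[1]/(b-a)[0]).round(3))
ims=[]
for f,(x,y) in(('sc6.png',(225,225)),('s6.png',(325,190))):
    im=cv2.imread('pics/'+f)[y:y+60,x:x+65];ims.append(cv2.resize(im,(400,369),interpolation=cv2.INTER_CUBIC))
cv2.imwrite('pics/z7.png',np.hstack(ims))
E
```

```text
scene leg plate +y mid, r=.04,.18: [144.8 211.2] [339.  68.]
   plate -y [ 61.3 107.1] [250.3 -28.4]
  ptr 0.1 [202.4 256.2] [316.4 177.1] -0.694
  ptr 0.15 [201.9 254.3] [315.5 171.9] -0.725
  ptr 0.2 [201.1 252.6] [314.1 166.9] -0.758
  ptr 0.25 [200.1 251. ] [312.3 162.3] -0.791
  ptr 0.3 [199.  249.5] [310.  157.9] -0.825
side leg plate +y mid, r=.04,.18: [250.9 252. ] [145.9  90.3]
   plate -y [110.1 293.9] [ 15.2 123.5]
  ptr 0.1 [305.2 225.6] [239.9 141.2] 1.292
  ptr 0.15 [305.8 222.6] [241.3 133.5] 1.381
  ptr 0.2 [306.6 219.8] [242.8 125.9] 1.472
  ptr 0.25 [307.5 217. ] [244.7 118.7] 1.565
  ptr 0.3 [308.5 214.5] [246.8 111.8] 1.665
```

View pics/z7.png

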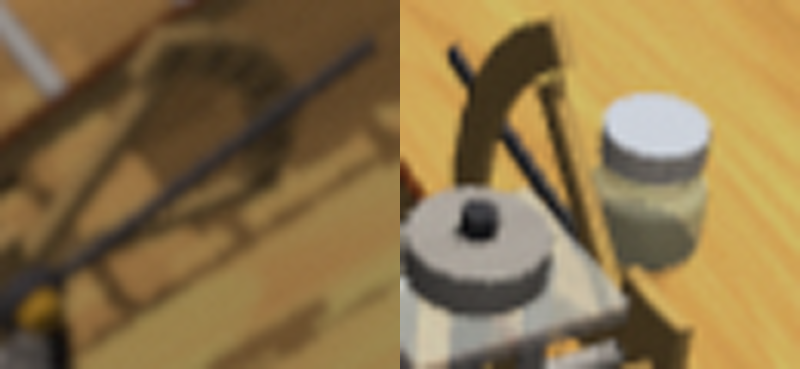

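```bash
python3 - <<'E'
from h import *
p=np.array(status.get_tool_pos());ctrl.servo_line(p-[0,0,.001],rate=.01);ctrl.wait(.7)
print(np.mean([status.get_ft_force() for _ in range(5)],0),status.get_time())
print(job.sign_off())
E
```

```text
[-1.01166667  0.41217638 -3.10128263] 19.3417
the job is handed in; nothing more can be done
None
```

I handed the job in at 19.3 s of the 48 s. The gauge is clipped on the outer bar and holds the leg at about 0.18 rad, against a pointer reading of about 0.17 rad (tolerance 0.07). Both angles are my own estimates, from arm pose and images; the snap-in was inferred from contact forces and the leg rising with the gauge, and no verdict was returned.

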